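# Switch the ball sorter over and feed the large mill ball

### The job

The seesaw gate of the ball sorter is feeding the left pan. Rock the gate over its pivot by pressing down the finger tab at its raised right end, so that it stays tipped to the right, then gently push the larger of the two waiting steel balls off its seat on the deck onto the gate, so that it rolls down into the right pan. Only touch and push with the fingers: grasp and lift nothing, leave the smaller ball on its seat, and do not disturb the aluminium sample pieces standing around.

Things in the scene. Friction and masses are not known exactly. Their poses are not given: they have to be found in the camera images.
- sorter: Ball sorter fixed to the worktop, grey and bare aluminium, 500 mm wide (its y), 175 mm deep (its x). Origin on the worktop under the middle of the gate's pivot; x points away from the robot, y to the left end, z up. The gate lies along y over the origin; a raised deck with two ball seats stands in front of it (nearer the robot), an open pan at each end.
- gate (a joint): Tilt of the seesaw gate, rad, about a pin along sorter x, 50 mm up. -0.157 = left end down on its stop (the start), 0 level, +0.157 = right end down. Open trough 300 mm long, 48 mm wide inside, walls 12 mm (45 mm mid-back). A round weight at the back, sorter x 31 to 61 mm, top 150 mm up, makes it top-heavy: past level it falls over by itself and stays. Under 1 N on a tab moves it.
- seat_left (a point): Left ball seat, a 14 mm square hole, at deck-top height 90 mm: sorter x -60, y +32 mm. Deck: flat, x -120 to -30, y -72 to 72 mm, open at its edge near the robot and at the gate, where a ball drops about 28 mm into the trough. Lane guides 4 mm thick, 12 mm high along x at y -70, 0, 70 mm, x -75 to -31 mm; no guides behind the seats on the robot's side.
- seat_right (a point): The same for the right seat: sorter x -60 mm, y -32 mm.
- tab_left (a point): Centre of the top of the ribbed finger tab at the gate's left end, 30 by 36 mm, sticking out of the trough towards the robot at sorter x -49 mm, y +128 mm; top about 42 mm above the worktop when that end is down, 82 mm when up.
- tab_right (a point): The same at the gate's right end (y -128 mm); it starts raised, about 82 mm above the worktop, and is the tab to press, down about 40 mm in all.
- large_ball: The larger steel ball, 30 mm across, about 110 g; starts in one of the two deck seats (which one varies). Do not use this origin's axes.
- large_ball_center (a point): Centre of the larger ball, about 103 mm above the worktop in its seat. About 1 N sideways pushes it out of the shallow seat, a 14 mm square hole in which it sinks under 2 mm; it is slippery and rolls freely.
- small_ball_center (a point): Centre of the smaller steel ball, 22 mm across, about 44 g, in the other seat; stays there.
- pan_right (a point): Middle of the floor, 4 mm above the worktop, of the right pan: open pan 110 mm (x) by 103 mm (y), sorter y -147 to -250 mm; wall next to the gate 26 mm, side walls 45 mm, end wall 60 mm high.
- pan_left (a point): The same for the left pan: sorter y 147 to 250 mm.
- tall_sample: Loose turned aluminium sample, 45 mm across, 62 mm tall, on the worktop in front of the left part of the sorter; origin at its underside. Bystander.
- step_sample: Loose stepped aluminium sample, 47 mm across, 50 mm tall, on the worktop in front of the right part of the sorter. Bystander.
- puck_sample: Loose aluminium puck, 48 mm across, 26 mm tall, in front of the right pan. Bystander.
Mind the look-alikes: they are no part of the job. Leave any purple look-alike of the large_ball alone.

How it is judged:
By the outcome, as a careful person would: the job done as asked, in the order asked, and still so for the second after the job is handed in, with the robot touching nothing.
It also fails if it takes over 40 s, if anything falls off the work surface, if the arm or the gripper's body presses on something with over 40 N, if the wrist force passes 120 N, or if a joint passes its speed limit or range.

### The arm

A 6-joint arm with a two-finger parallel gripper is mounted at the origin on a cart in front of the work surface, level with it; the furniture and walls round the work are solid. World frame = base frame: x ahead of the robot, y to its left, z up, the work surface at z = 0. Lengths are in m, angles in degrees, forces in N, time in s.
With the tool pointing down it reaches from about 0.4 to 0.825 m from the base axis. Payload 7 kg.
Tool frame: the origin (TCP) lies at the very end of the fingers, on their centre line; the grasp point (between the pads) lies 19 mm behind it; z points along the fingers, y is the line along which they close (so a half turn about z gives the same grasp; the last joint's range is limited). The gripper opens to 88 mm and grips with 3 to 60 N. Pads are 19 mm wide; open, the fingers measure 130 mm over their backs; the gripper's body (78 mm by 193 mm) begins 47 mm behind the grasp point.
Start: joints at [-49.842, 20.546, 0.682, 0, -70.136, -16.507], TCP at [0.271, -0.618, 0.227] pointing down, gripper open.
Joint ranges: [-176.03, 176.03], [-82.01, 121.73], [-58.28, 71.71], [-173.87, 95.51], [-174.79, -0.11], [-173.66, 173.66]. Speed limits (degrees/s): [136.94, 136.94, 172.46, 180, 180, 180].

### API

Orientations are given as [roll, pitch, yaw] about the fixed x, y, z axes, in that order (R = Rz(yaw) Ry(pitch) Rx(roll)).
In Python, from plant import get_obs, snapshot, camera_params, close_job, boxes_of, cut_out, landmark_of gives the robot as it stands.
- The arm moves only by the shell command python3 -m inch 'ROWS' [OPENING]. ROWS is text: rows parted by semicolons, each of 6 numbers parted by spaces: the shift along the tool's x, y, z in units of 30 cm (1.0 is 30 cm), then the turn, a rotation vector about the tool's x, y, z in units of pi rad (1.0 is pi rad). A call has 1 to 10 rows; each row is the pose to reach, as a shift and turn from the pose commanded when the call began, along the tool's axes at that moment, turning the shorter way round; what a row does not reach only later rows make up. A row lasts 1/12 s, in which the tool goes at most 41.7 mm and 7.16 degrees, less where a joint would pass 70% of its speed; a pose out of reach is approached as far as the arm can. A call with a number of a shift or a turn outside -1 to 1 is refused whole. A call with a gripper value outside its range is refused whole. OPENING is the closure, from -1 (fully open) to 1 (shut), set as the call begins (- or left out, the last holds). The fingers move at their own pace and stop on an object; the grip force is fixed at half the most. Time passes only in rows, so rows that repeat a pose let the fingers close. It gives the time, the measured TCP pose, the force, the opening and the grip force at its end, in the units of the state.
- get_obs(): the state, without advancing time (a new reading comes with each control period).
- snapshot(name): name is "side" or "top"; returns the picture (420x560x3 uint8, red, green, blue); there is no depth.
- camera_params(name): a dict with "mtx" (3x3 intrinsics, pixels), "rvec" (rotation vector, rad) and "tvec" (3), from world to camera coordinates, as OpenCV has them. Camera axes: x right, y down, z forward; pixel columns grow to the right and rows downward; lengths in m; the calibration is good to about 2 mm. A picture is of the moment at which its call begins. camera_params takes no time and is no camera call.
- close_job(): hands the job in; it is judged then, once.
Trained networks look in the newest picture that a camera, given by its name, has taken for a name from the list of things; names that differ only in an ending like _2 or _b are one class to them, and where a whole thing is asked for, a point or a joint stands for the part that bears it (a point fixed in the world has none). Each returns a list of dicts, best first, with "p" (0 to 1); they miss things now and then, are a little off and sometimes report something else, mostly with a low value. They report only what shows in the picture. A call takes as long as a camera call. They do not tell look-alikes from the thing itself.
- boxes_of(camera, thing): "rect" ([left, top, width, height] in pixels, round what is visible of it).
- cut_out(camera, thing): "pixels" (420x560 bool, what is visible of it) and "rect" ([left, top, width, height] in pixels, round what is visible of it).
- landmark_of(camera, thing): "uv" ([column, row] in pixels: a listed point, or the origin of a listed thing).
The state is a dict: "clock": time; "joint_pos": joint angles; "qvel": joint speeds; "tau": joint torques, N m; "tool_pos": TCP position; "orientation": TCP orientation; "force": force on the tool from outside, world axes, zero at the start; "moment": the same for the moment, N m; "opening": finger opening in m; "gripper_force": force on a finger pad.
Only numpy, scipy, OpenCV 4.12 (cv2) and the standard library are available. Lean on these libraries where they do the work, as an engineer would, in place of code of your own. Each camera call takes 0.05 s, during which the arm holds its last target. There are 200 camera calls.

## Working session

There is one attempt and no reset: what is moved stays moved. The work goes in short steps, Python scripts to look and compute and a shell command to move; the robot and the scene stay as the last step left them, time stands still between calls to the robot, and variables do not carry over. Pictures are saved under pics/ and viewed, at most 10 in all, crops included, and the job is handed in when it is done.

```bash
ls; mkdir -p pics; cat > h.py <<'E'
import numpy as np,cv2
from plant import *
def P(n):
    c=camera_params(n);return np.array(c['mtx'],float),cv2.Rodrigues(np.array(c['rvec'],float))[0],np.array(c['tvec'],float).reshape(3)
def proj(n,X):
    K,R,t=P(n);q=K@(R@np.array(X,float)+t);return q[:2]/q[2]
def ray(n,uv):
    K,R,t=P(n);return -R.T@t,R.T@np.linalg.solve(K,[uv[0],uv[1],1])
def atz(n,uv,z):
    o,d=ray(n,uv);return o+d*(z-o[2])/d[2]
def tri(uvs):
    A=np.zeros((3,3));b=np.zeros(3)
    for n,uv in uvs.items():
        o,d=ray(n,uv);d/=np.linalg.norm(d);M=np.eye(3)-np.outer(d,d);A+=M;b+=M@o
    return np.linalg.solve(A,b)
E
python3 - <<'E'
from h import *
np.set_printoptions(precision=4,suppress=True)
print(get_obs())
for n in('side','top'):
    cv2.imwrite(f'pics/{n}0.png',snapshot(n)[:,:,::-1]); print(n,P(n)[0][0,0],ray(n,(280,210)))
for t in['sorter','seat_left','seat_right','tab_left','tab_right','large_ball_center','small_ball_center','pan_right','pan_left','tall_sample','step_sample','puck_sample']:
    u={}
    for n in('side','top'):
        l=landmark_of(n,t)
        print(t,n,[(np.round(d['uv'],1).tolist(),round(d['p'],2)) for d in l[:3]])
        if l:u[n]=l[0]['uv']
    if len(u)==2:print('   ',tri(u))
E
```

```text
pics
{'clock': 0.0, 'joint_pos': array([-49.8401,  20.5932,   0.6344,  -0.0172, -70.1369, -16.5078]), 'qvel': array([-0.0239, -0.0513,  0.0284, -0.0327,  0.0214,  0.1795]), 'tau': array([  0.0005, -58.2726,  29.3063,   6.9973,   0.0069,  -0.0002]), 'tool_pos': array([ 0.2706, -0.6179,  0.2256]), 'orientation': array([ 179.9036,   -0.0117, -156.3537]), 'force': array([-0.0691,  1.2616, -0.389 ]), 'moment': array([ 0.0443, -0.0152, -0.0482]), 'gripper_force': 0.0, 'opening': 0.08775648407134701}
side 545.0744898921103 (array([0.5003, 0.9353, 0.5998]), array([ 0.0193, -0.88  , -0.4747]))
top 531.41133528532 (array([0.4232, 0.0058, 1.3152]), array([ 0.071 , -0.0038, -0.9975]))
sorter side [([260.7, 261.1], 0.58)]
sorter top [([266.4, 192.6], 0.87)]
    [ 0.5595  0.0341 -0.0017]
seat_left side [([292.3, 225.3], 0.96)]
seat_left top [([258.5, 218.2], 0.6)]
    [0.4943 0.0509 0.0903]
seat_right side [([290.7, 208.6], 0.97)]
seat_right top [([289.4, 215.7], 0.87), ([214.6, 221.3], 0.23)]
    [ 0.4985 -0.0206  0.0875]
tab_left side [([294.8, 272.7], 0.87)]
tab_left top [([216.9, 222.1], 0.91)
[... 325 characters left out ...]
0694]
small_ball_center side [([290.7, 221.5], 0.5)]
small_ball_center top [([325.1, 204.2], 0.72), ([257.7, 217.6], 0.48)]
    [ 0.5143 -0.1097  0.0093]
pan_right side []
pan_right top [([343.9, 185.5], 0.63)]
pan_left side [([275.4, 320.9], 0.77), ([284.7, 199.3], 0.18)]
pan_left top [([265.2, 192.2], 0.73), ([187.2, 207.0], 0.65)]
    [ 0.5529  0.0416 -0.1429]
tall_sample side [([340.8, 308.8], 0.77)]
tall_sample top [([209.5, 256.2], 0.85), ([368.0, 214.4], 0.56), ([284.4, 215.2], 0.17)]
    [ 0.4074  0.1765 -0.0048]
step_sample side [([316.8, 216.3], 0.48)]
step_sample top []
puck_sample side [([290.8, 199.6], 0.65)]
puck_sample top [([366.2, 215.6], 0.65)]
    [ 0.4999 -0.2109  0.0098]
```

```bash
python3 - <<'E'
import cv2
a=cv2.imread('pics/top0.png')[130:310,140:400];cv2.imwrite('pics/t1.png',cv2.resize(a,(780,540),interpolation=2))
a=cv2.imread('pics/side0.png')[150:375,200:420];cv2.imwrite('pics/s1.png',cv2.resize(a,(586,600),interpolation=2))
E
```

```text
(no output)
```

View pics/t1.png

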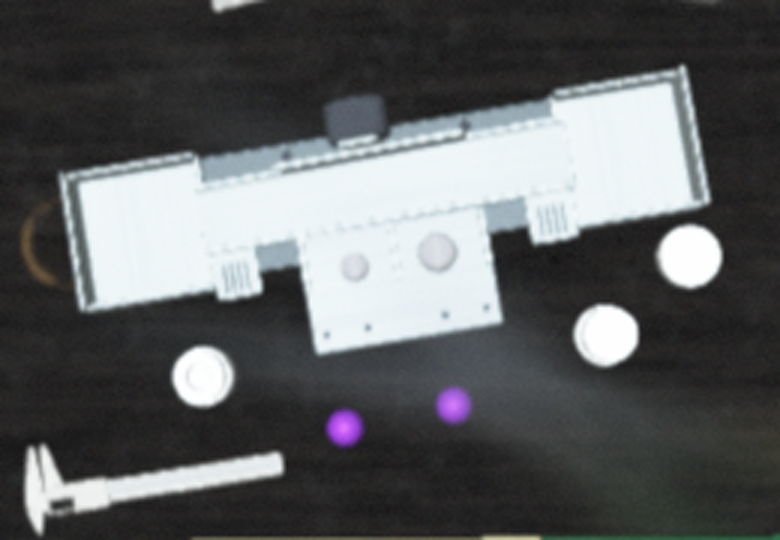

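View pics/s1.png

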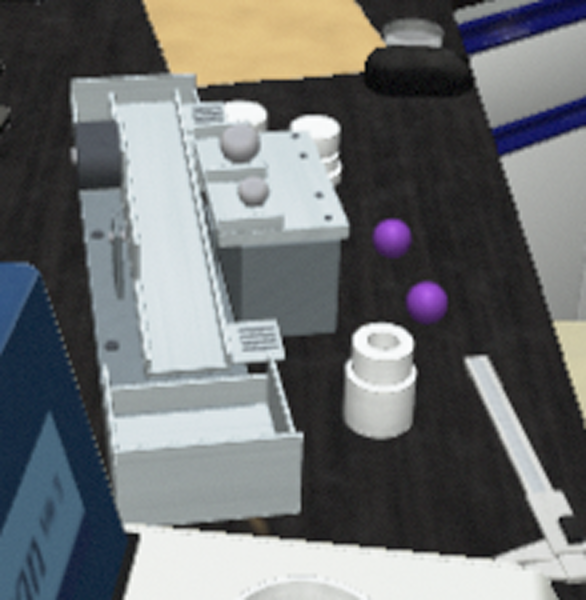

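The larger ball sits in the right seat, at about (286,214) in the top picture, and the smaller one is at about (258,219). The gate's left end is down. Two purple decoys lie on the worktop in front of the deck. Next I'll fit the sorter pose.

```bash
cat > fit.py <<'E'
from h import *
from scipy.optimize import least_squares
np.set_printoptions(precision=4,suppress=True)
T=lambda c:(140+c[0]/3-.33,130+c[1]/3-.33); S=lambda c:(200+c[0]/2.664-.3,150+c[1]/2.664-.3)
obs=[('top',T((318,353)),(-.12,.072,.09)),('top',T((502,322)),(-.12,-.072,.09)),('top',T((237,277)),(-.049,.128,.042)),('top',T((552,219)),(-.049,-.128,.082)),
('top',T((355,267)),(-.06,.032,.0995)),('top',T((437,252)),(-.06,-.032,.103)),
('side',S((348,234)),(-.12,.072,.09)),('side',S((240,143)),(-.06,-.032,.103)),('side',S((253,191)),(-.06,.032,.0995)),('side',S((258,338)),(-.049,.128,.042)),('side',S((210,114)),(-.049,-.128,.082)),
('top',(258.5,218.2),(-.06,.032,.09)),('side',(292.3,225.3),(-.06,.032,.09)),('side',(290.7,208.6),(-.06,-.032,.09))]
def W(p,q):
    c,s=np.cos(p[2]),np.sin(p[2]);return np.array([p[0]+c*q[0]-s*q[1],p[1]+s*q[0]+c*q[1],q[2]])
f=lambda p:np.concatenate([proj(n,W(p,q))-uv for n,uv,q in obs])
r=least_squares(f,[.56,.03,.16],loss='soft_l1');p=r.x
if __name__=='__main__':
    print(p,np.degrees(p[2]));print(f(p).reshape(-1,2))
    print('ball tri',tri({'top':obs[5][1],'side':obs[7][1]}),W(p,(-.06,-.032,.103)))
    o=get_obs();R0=cv2.Rodrigues(np.array([0,0,0.]))[0]
    from scipy.spatial.transform import Rotation as Ro
    R=Ro.from_euler('xyz',o['orientation'],degrees=True).as_matrix()
    for n,q in dict(above=(-.052,-.128,.15),tab=(-.052,-.128,.082)).items():
        w=W(p,q);print(n,w,(R.T@(w-o['tool_pos']))/.3)
    print('yaw target',np.degrees(p[2])-90,'now',o['orientation'])
E
python3 fit.py
```

```text
[0.5559 0.029  0.1502] 8.608582588987787
[[-0.5055 -0.525 ]
 [-0.0967 -0.2786]
 [ 0.0673 -0.6503]
 [ 1.7591  0.1057]
 [ 0.0211 -0.5817]
 [ 0.2694 -0.1777]
 [ 0.5151 -2.9395]
 [ 0.2804  0.4633]
 [ 0.3179 -0.0428]
 [ 0.0656  0.3574]
 [-0.1354 -0.3969]
 [-0.318   0.1182]
 [ 2.6163  0.4734]
 [-0.6938  1.0783]]
ball tri [ 0.5014 -0.0109  0.1043] [ 0.5013 -0.0116  0.103 ]
above [ 0.5236 -0.1053  0.15  ] [-1.4579  1.2283  0.2552]
tab [ 0.5236 -0.1053  0.082 ] [-1.4579  1.2283  0.4819]
yaw target -81.39141741101221 now [-179.9989    0.0012 -156.3509]
```

```bash
python3 -m inch '-0.07 0.06 0 0 0 -0.02;-0.17 0.14 0 0 0 -0.05;-0.27 0.23 0 0 0 -0.09;-0.37 0.31 0 0 0 -0.13;-0.47 0.4 0 0 0 -0.17;-0.56 0.48 0 0 0 -0.21;-0.64 0.54 0 0 0 -0.25;-0.7 0.59 0 0 0 -0.285;-0.74 0.62 0 0 0 -0.31;-0.76 0.64 0 0 0 -0.33' 1
cat > go.py <<'E'
from fit import *
from scipy.spatial.transform import Rotation as Ro
import sys
def go(q):
    o=get_obs();R=Ro.from_euler('xyz',o['orientation'],degrees=True).as_matrix();w=W(p,q)
    print('world',w,'units',(R.T@(w-o['tool_pos']))/.3,'turn z',-(np.degrees(p[2])-90-o['orientation'][2])/180,'now',o['tool_pos'],o['orientation'],'F',o['force'],'t',o['clock'],'open',o['opening'])
if __name__=='__main__': go([float(v) for v in sys.argv[1:4]])
E
python3 go.py -.052 -.128 .15
```

```text
clock: 2.13
tool_pos: [0.4037, -0.3493, 0.227]
orientation: [-179.9, -0.0, -96.6]
force: [0.4, 0.9, -0.6]
opening: 0.0264
gripper_force: 0.0
world [ 0.5236 -0.1053  0.15  ] units [-0.854  -0.3036  0.2569] turn z -0.08444258503776665 now [ 0.4037 -0.3493  0.227 ] [-179.9423   -0.0082  -96.5911] F [ 0.3833  0.9093 -0.5935] t 2.1333 open 0.026398600617158628
```

```bash
python3 -m inch '-0.06 -0.02 0.02 0 0 -0.01;-0.16 -0.06 0.06 0 0 -0.03;-0.28 -0.1 0.1 0 0 -0.05;-0.4 -0.145 0.14 0 0 -0.07;-0.52 -0.185 0.18 0 0 -0.084;-0.63 -0.22 0.21 0 0 -0.084;-0.73 -0.26 0.23 0 0 -0.084;-0.8 -0.285 0.25 0 0 -0.084;-0.84 -0.3 0.257 0 0 -0.084;-0.854 -0.304 0.257 0 0 -0.084'
python3 -m inch '0 0 0 0 0 0;0 0 0 0 0 0'
python3 go.py -.052 -.128 .09;python3 - <<'E'
from h import *
import cv2
a=snapshot('top')[130:310,140:400,::-1];b=snapshot('side')[150:330,200:400,::-1]
cv2.imwrite('pics/c2.png',cv2.resize(np.hstack([a,b]),(800,313),interpolation=2))
E
```

```text
clock: 2.97
tool_pos: [0.5247, -0.1061, 0.149]
orientation: [180.0, 0.0, -81.7]
force: [0.2, -0.1, 0.3]
opening: 0.0004
gripper_force: 0.0
clock: 3.13
tool_pos: [0.5239, -0.1081, 0.1497]
orientation: [-180.0, -0.0, -81.8]
force: [-0.1, -0.1, 0.6]
opening: 0.0003
gripper_force: 0.0
world [ 0.5236 -0.1053  0.09  ] units [-0.0094 -0.0003  0.1991] turn z -0.002401010493548799 now [ 0.5239 -0.1081  0.1497] [-179.9946   -0.004   -81.8236] F [-0.0687 -0.1084  0.6387] t 3.1333 open 0.0003006538698532185
```

View pics/c2.png

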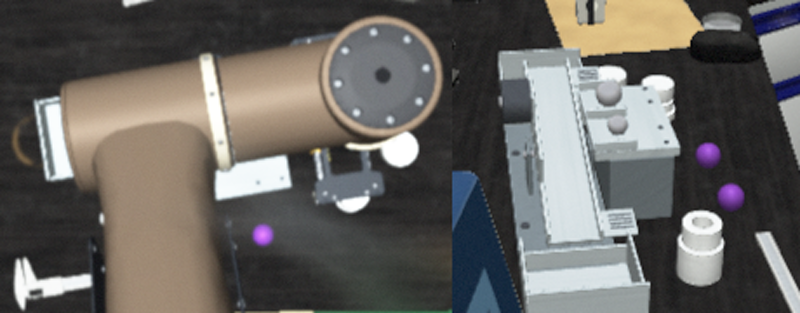

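```bash
python3 -m inch '-0.006 0 0.04 0 0 0;-0.006 0 0.09 0 0 0;-0.006 0 0.14 0 0 0;-0.006 0 0.18 0 0 0;-0.006 0 0.21 0 0 0;-0.006 0 0.225 0 0 0;-0.006 0 0.24 0 0 0;-0.006 0 0.255 0 0 0;-0.006 0 0.27 0 0 0;-0.006 0 0.28 0 0 0'
python3 go.py -.052 -.128 .045
```

```text
clock: 4.07
tool_pos: [0.524, -0.1059, 0.0653]
orientation: [-180.0, 0.0, -81.8]
force: [-0.1, 0.8, 0.2]
opening: 0.0002
gripper_force: 0.0
world [ 0.5236 -0.1053  0.045 ] units [-0.0023  0.0011  0.0677] turn z -0.002464869382841073 now [ 0.524  -0.1059  0.0653] [-179.9741    0.0019  -81.8351] F [-0.1217  0.8265  0.2329] t 4.0667 open 0.0002496791775130615
```

```bash
python3 -m inch '0 0 0.015 0 0 0;0 0 0.03 0 0 0;0 0 0.045 0 0 0;0 0 0.06 0 0 0;0 0 0.065 0 0 0;0 0 0.065 0 0 0;0 0 0.065 0 0 0'
python3 -m inch '0 0 -0.04 0 0 0;0 0 -0.12 0 0 0;0 0 -0.22 0 0 0;0 0 -0.3 0 0 0;0 0 -0.33 0 0 0;0 0 -0.34 0 0 0;0 0 -0.34 0 0 0'
python3 go.py -.13 -.032 .15;python3 - <<'E'
from h import *
import cv2
a=snapshot('top')[130:310,140:400,::-1];b=snapshot('side')[150:330,200:400,::-1]
cv2.imwrite('pics/c3.png',cv2.resize(np.hstack([a,b]),(800,313),interpolation=2))
E
```

```text
clock: 4.65
tool_pos: [0.5239, -0.1059, 0.0459]
orientation: [180.0, -0.0, -81.8]
force: [-0.2, 0.1, 0.1]
opening: 0.0005
gripper_force: 0.0
clock: 5.23
tool_pos: [0.5241, -0.1058, 0.1485]
orientation: [-179.9, 0.0, -81.8]
force: [0.2, 0.1, -0.6]
opening: 0.0006
gripper_force: 0.0
world [ 0.4321 -0.022   0.15  ] units [-0.3198  0.2638 -0.0052] turn z -0.002456855022752317 now [ 0.5241 -0.1058  0.1485] [-179.9043    0.0136  -81.8337] F [ 0.1687  0.0575 -0.6427] t 5.2333 open 0.0005742545728308834
```

View pics/c3.png

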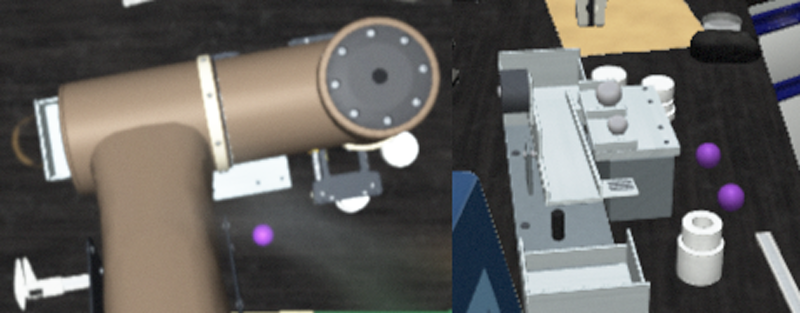

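```bash
python3 -m inch '-0.02 0.04 0 0 0 -0.002;-0.06 0.1 0 0 0 -0.002;-0.12 0.17 0 0 0 -0.002;-0.19 0.22 0 0 0 -0.002;-0.25 0.25 0 0 0 -0.002;-0.29 0.26 0 0 0 -0.002;-0.315 0.264 0 0 0 -0.002;-0.32 0.264 0 0 0 -0.002;-0.32 0.264 0 0 0 -0.002;-0.32 0.264 0 0 0 -0.002'
python3 go.py -.13 -.032 .097
```

```text
clock: 6.17
tool_pos: [0.432, -0.0223, 0.1475]
orientation: [179.9, -0.0, -81.5]
force: [0.3, 0.5, 0.4]
opening: 0.0003
gripper_force: 0.0
world [ 0.4321 -0.022   0.097 ] units [-0.0009 -0.0005  0.1684] turn z -0.00038041703207530495 now [ 0.432  -0.0223  0.1475] [179.9485  -0.0169 -81.4599] F [0.3155 0.5244 0.3589] t 6.1667 open 0.0003207342647266136
```

```bash
python3 -m inch '0 0 0.03 0 0 0;0 0 0.07 0 0 0;0 0 0.11 0 0 0;0 0 0.14 0 0 0;0 0 0.158 0 0 0;0 0 0.167 0 0 0;0 0 0.167 0 0 0;0 0 0.167 0 0 0'
python3 -m inch '0 -0.02 0 0 0 0;0 -0.045 0 0 0 0;0 -0.07 0 0 0 0;0 -0.085 0 0 0 0;0 -0.095 0 0 0 0;0 -0.095 0 0 0 0'
python3 go.py -.066 -.032 .097;python3 - <<'E'
from h import *
import cv2
b=snapshot('side')[150:300,230:380,::-1]
cv2.imwrite('pics/c4.png',cv2.resize(b,(600,600),interpolation=2))
E
```

```text
clock: 6.83
tool_pos: [0.432, -0.0222, 0.098]
orientation: [180.0, -0.0, -81.5]
force: [-0.1, -0.1, 1.2]
opening: 0.0006
gripper_force: 0.0
clock: 7.33
tool_pos: [0.4608, -0.0177, 0.0978]
orientation: [-180.0, -0.0, -81.5]
force: [0.3, -0.1, -0.3]
opening: 0.0003
gripper_force: 0.0
world [ 0.4954 -0.0125  0.097 ] units [-0.0003 -0.1167  0.0026] turn z -0.0004551445371392996 now [ 0.4608 -0.0177  0.0978] [-179.9984   -0.0049  -81.4733] F [ 0.2532 -0.0913 -0.2877] t 7.3333 open 0.0002613076244112446
```

View pics/c4.png

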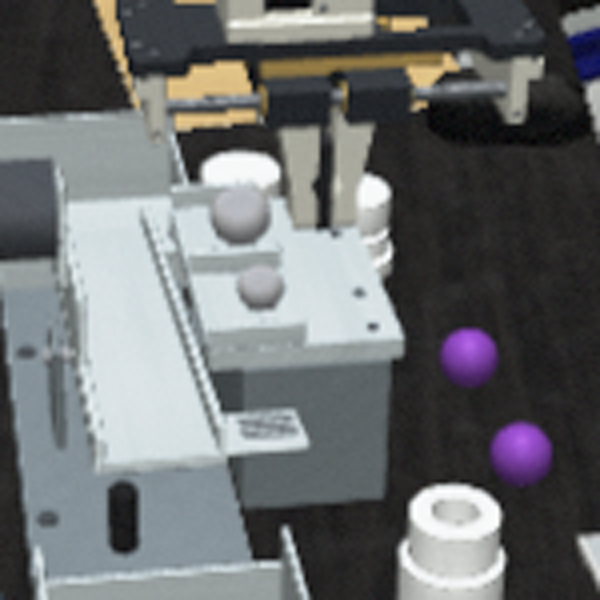

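```bash
python3 -m inch '0 -0.01 0 0 0 0;0 -0.02 0 0 0 0;0 -0.03 0 0 0 0;0 -0.038 0 0 0 0;0 -0.045 0 0 0 0;0 -0.052 0 0 0 0;0 -0.059 0 0 0 0;0 -0.066 0 0 0 0;0 -0.073 0 0 0 0;0 -0.08 0 0 0 0'
python3 - <<'E'
from h import *
import cv2
b=snapshot('side')[150:300,200:350,::-1]
cv2.imwrite('pics/c5.png',cv2.resize(b,(600,600),interpolation=2))
E
```

```text
clock: 8.22
tool_pos: [0.4844, -0.0141, 0.098]
orientation: [-180.0, 0.0, -81.5]
force: [-0.0, 0.0, 0.2]
opening: 0.0004
gripper_force: 0.0
```

View pics/c5.png

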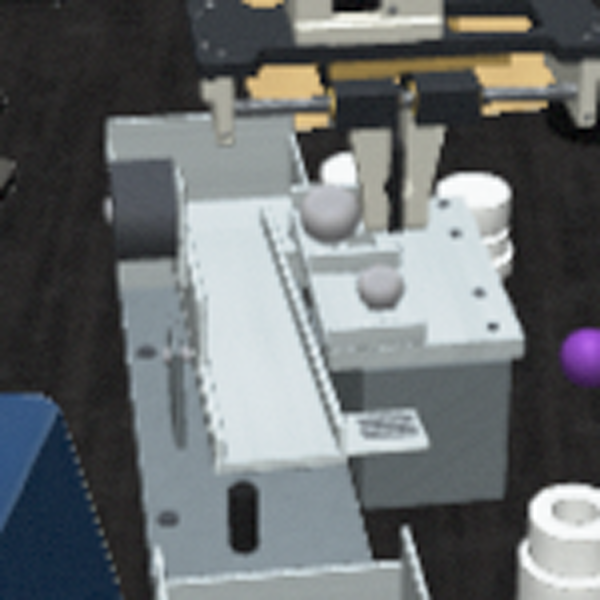

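The ball has left its seat and is close to the gate edge, at (330,213) in the crop. The fingers are behind it, so I'll keep pushing.

```bash
python3 -m inch '0 -0.007 0 0 0 0;0 -0.014 0 0 0 0;0 -0.021 0 0 0 0;0 -0.028 0 0 0 0;0 -0.035 0 0 0 0;0 -0.042 0 0 0 0;0 -0.049 0 0 0 0;0 -0.049 0 0 0 0;0 -0.049 0 0 0 0;0 -0.049 0 0 0 0'
python3 - <<'E'
from h import *
import cv2
b=snapshot('side')[150:300,200:350,::-1]
cv2.imwrite('pics/c6.png',cv2.resize(b,(500,500),interpolation=2))
E
```

```text
clock: 9.1
tool_pos: [0.4982, -0.0122, 0.0978]
orientation: [180.0, 0.0, -81.5]
force: [-0.4, 0.4, 0.2]
opening: 0.0005
gripper_force: 0.0
```

View pics/c6.png

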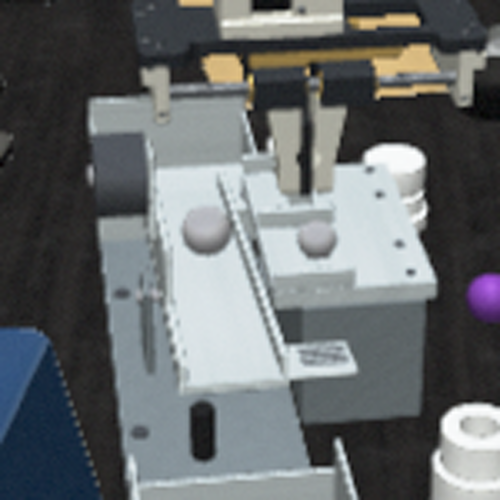

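The ball is in the gate trough at (208,230) in the crop. I'll back off, lift and let it roll.

```bash
python3 -m inch '0 0.03 0 0 0 0;0 0.08 -0.01 0 0 0;0 0.13 -0.05 0 0 0;0 0.18 -0.12 0 0 0;0 0.21 -0.2 0 0 0;0 0.22 -0.28 0 0 0;0 0.22 -0.35 0 0 0;0 0.22 -0.38 0 0 0;0 0.22 -0.38 0 0 0;0 0.22 -0.38 0 0 0'
python3 -m inch '0.1 0 0 0 0 0;0.22 0 0 0 0 0;0.35 0 0 0 0 0;0.48 0 0 0 0 0;0.6 0.04 0 0 0 0;0.7 0.08 0 0 0 0;0.78 0.1 0 0 0 0;0.84 0.1 0 0 0 0;0.87 0.1 0 0 0 0;0.87 0.1 0 0 0 0'
python3 - <<'E'
from h import *
import cv2
a=snapshot('top')[130:310,140:400,::-1];b=snapshot('side')[150:330,200:400,::-1]
cv2.imwrite('pics/c7.png',cv2.resize(np.hstack([a,b]),(800,313),interpolation=2))
E
```

```text
clock: 9.98
tool_pos: [0.4325, -0.0219, 0.2115]
orientation: [-180.0, 0.0, -81.5]
force: [0.4, -0.6, -0.4]
opening: 0.0006
gripper_force: 0.0
clock: 10.82
tool_pos: [0.4413, -0.2857, 0.2098]
orientation: [179.8, 0.1, -81.6]
force: [0.6, -0.5, 0.3]
opening: 0.0004
gripper_force: 0.0
```

View pics/c7.png

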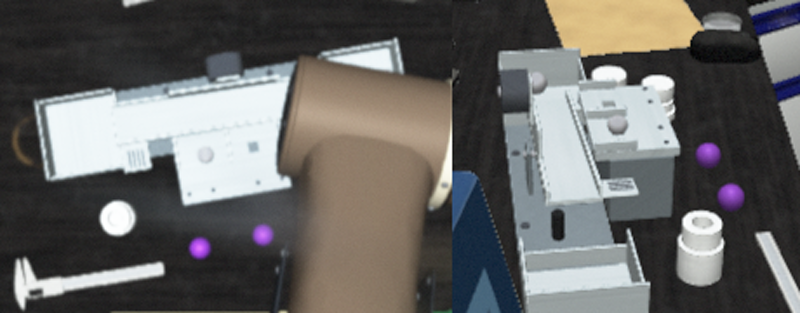

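The side view puts the ball at the far right end of the gate, at (538,82). The arm hides the right pan in the top view, so I'll clear the arm and look again.

```bash
python3 -m inch '0.08 0.05 0 0 0 0;0.2 0.12 0 0 0 0;0.32 0.19 0 0 0 0;0.44 0.26 0 0 0 0;0.56 0.32 0 0 0 0;0.67 0.38 0 0 0 0;0.76 0.42 0 0 0 0;0.82 0.44 0 0 0 0;0.84 0.45 0 0 0 0;0.84 0.45 0 0 0 0'
python3 -m inch '0 0 0 0 0 0;0 0 0 0 0 0;0 0 0 0 0 0;0 0 0 0 0 0;0 0 0 0 0 0;0 0 0 0 0 0'
python3 - <<'E'
from h import *
import cv2
a=snapshot('top')[130:310,140:400,::-1];b=snapshot('side')[150:330,200:400,::-1]
cv2.imwrite('pics/c8.png',cv2.resize(np.hstack([a,b]),(800,313),interpolation=2))
print([(np.round(d['uv'],1),d['p']) for n in('top','side') for d in landmark_of(n,'large_ball_center')])
E
```

```text
clock: 11.75
tool_pos: [0.3458, -0.5538, 0.2108]
orientation: [180.0, 0.1, -81.5]
force: [0.1, -0.1, 0.4]
opening: 0.0002
gripper_force: 0.0
clock: 12.25
tool_pos: [0.3463, -0.5533, 0.2122]
orientation: [-180.0, -0.0, -81.4]
force: [-0.2, -0.5, -0.5]
opening: 0.0002
gripper_force: 0.0
[(array([252.1, 273.2]), 0.68), (array([360.5, 177. ]), 0.6), (array([294.1, 264.9]), 0.43), (array([346.3, 240.3]), 0.68), (array([358.4, 265.1]), 0.59), (array([247.1, 200.6]), 0.55), (array([341.1, 307.9]), 0.52), (array([318.8, 217.1]), 0.42)]
```

View pics/c8.png

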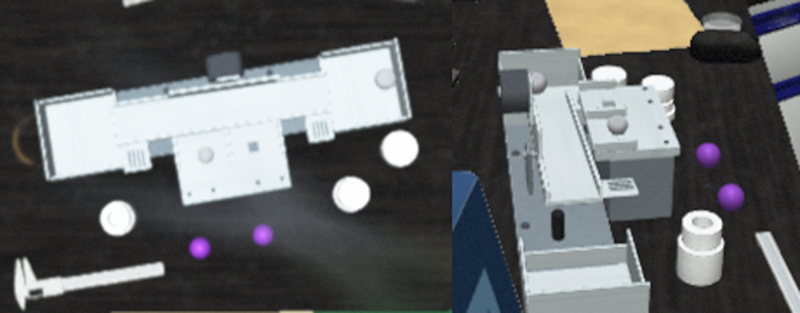

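The large ball is at rest in the right pan, at (385,78) in the crop. The small ball is still seated, the gate is tipped right and the samples haven't moved.

```bash
python3 -c "
from plant import close_job
print(close_job())"
```

```text
the job is handed in; nothing more can be done
None
```

The job is handed in at about 12 s of the 40 s allowed: the gate stays tipped right, the larger ball is in the right pan, and the smaller ball, samples and purple look-alikes are where they started.

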